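# Seat the drip grille, then unscrew the dispenser cap of unknown thread hand

### The job

Get the worktop water dispenser ready for refilling. First press the raised end of the loose drip grille down past its spring clips, so that it lies level in the tray by itself; then undo the filler cap on top of the steel drum - it may be right- or left-handed, so find out by trying which way it loosens - and lift it off. Finish while still holding the cap upright in the gripper, about a hand's breadth above the filler neck and touching nothing else; leave the other kitchen things where they are.

Things in the scene. Friction and masses are not known exactly. Their poses are not given: they have to be found in the camera images.
- dispenser: fixed: steel drum 130 mm wide, flat top 150 mm above the worktop; on its -y side a grey tower 100 x 85 mm, 205 mm high, its near face 80 mm from the drum axis; on its +y side a black tap reaching 112 mm from the drum axis, 55 to 115 mm above the worktop, over the near end of the tray. Origin on the drum axis at worktop height, z up.
- filler (a point): point on the drum axis at the drum's flat top (150 mm high), where the cap's underside rests; the filler neck (25 mm post, with locking flanges to 39 mm) rises 22 mm from here, under the cap
- cap: loose black round ribbed bayonet cap (quick thread), 56 mm wide, 32 mm high, 60 g, on the drum's neck. Origin on its axis at its underside, z up. The wrong way it meets a hard stop within 0.2 rad (a light grip then slips); the right way it turns freely without rising and lifts off once turned 0.6 to 1.15 rad (middle 0.87). Which way, seen from above, varies from start to start and cannot be seen.
- tray: fixed black drip tray, 114 x 173 mm (long along its y), walls 22 mm high, next to the drum under the tap. Origin at the centre of its underside, z up. At its +y end, away from the drum, two 38 mm high posts 60 mm apart carry small sprung steel clips, 34 mm above the worktop, pointing 8 mm inward.
- grille: loose slatted steel plate, 100 x 160 x 5 mm, 120 g. Origin at the centre of its underside, y lengthwise. At first its -y end lies on the tray's ledge, its +y end on the clips (tilt 8 degrees). Pressed 40 to 60 mm from its middle towards +y with about 5 to 15 N, it passes the clips and lies level, underside 14 mm, top 19 mm above the worktop; the clips spring back over it.
- mug: bystander, leave alone: white ceramic mug, 76 mm wide, 85 mm high; origin under its centre
- spice_jar: bystander, leave alone: small glass jar with black lid, 44 mm wide, 75 mm high; origin under its centre
- spoon: bystander, leave alone: steel spoon, 170 mm long, lying flat; origin under its centre at mid-length
- bowl: bystander, leave alone: steel bowl, 170 mm wide, 60 mm high; origin under its centre
- sauce_bottle: bystander, leave alone: amber sauce bottle, 60 mm wide, 190 mm high; origin under its centre
- tea_tin: bystander, leave alone: aluminium tin, 90 x 60 x 70 mm; origin under its centre
- plate: bystander, leave alone: white plate, 160 mm wide, 18 mm high; origin under its centre

How it is judged:
By the outcome, as a careful person would: the job done as asked, in the order asked, and still so for the second after the job is handed in, while the arm keeps its last pose, push and grip.
It also fails if it takes over 54 s, if anything falls off the work surface, if the arm or the gripper's body presses on something with over 40 N, if the wrist force passes 120 N, or if a joint passes its speed limit or range.

### The arm

A 6-joint arm with a two-finger parallel gripper is mounted at the origin on the work surface. World frame = base frame: x ahead of the robot, y to its left, z up, the work surface at z = 0. Lengths are in m, angles in rad, forces in N, time in s.
With the tool pointing down it reaches from about 0.325 to 0.775 m from the base axis. Payload 9.3 kg.
Tool frame: the origin (TCP) lies between the finger pads; the fingertips stand 19 mm ahead of it and the grasp point (between the pads) is the TCP; z points along the fingers, y is the line along which they close (so a half turn about z gives the same grasp; the last joint's range is limited). The gripper opens to 85 mm and grips with 20 to 120 N. Pads are 22 mm wide; open, the fingers measure 114 mm over their backs; the gripper's body (76 mm by 85 mm) begins 54 mm behind the grasp point. The pads swing forward as they close: fully open they stand 13 mm farther back than shut.
Start: joints at [-0.153, 0.259, 0.021, 1.334, 0, 1.418], TCP at [0.55, -0, 0.25] pointing down, gripper open.
Joint ranges: [-3.04, 3.04], [-0.91, 1.82], [-1.04, 1.36], [-1.92, 1.95], [-1.52, 1.45], [-3.14, 3.14]. Speed limits (rad/s): [2.22, 2.22, 2.79, 3.14, 3.14, 3.14].

### API

Orientations are given as a unit quaternion [x, y, z, w].
In Python, from cell import r gives the robot as it stands.
- The arm moves only by the tool nudge_tcp, called as a command line: name --argument value ..., lists and objects as JSON in quotes. Schema: {"type":"object","properties":{"ticks":{"type":"array","items":{"type":"array","prefixItems":[{"type":"number"},{"type":"array","items":{"type":"number"},"minItems":3,"maxItems":3},{"type":"array","items":{"type":"number"},"minItems":3,"maxItems":3}],"minItems":3,"maxItems":3},"minItems":1,"maxItems":8},"grip_force":{"type":"number"},"only":{"type":"string"},"quiet":{"type":"boolean"},"lines":{"type":"string"}},"required":["ticks"],"additionalProperties":false}. ticks is a list of rows, 1 to 8 of them, each written [opening, [dx, dy, dz], [rx, ry, rz]]: the finger opening in m, then dx, dy, dz in a scale on which 1.0 is 40 cm, then a rotation vector rx, ry, rz in a scale on which 1.0 is 2 rad; each row is the pose to reach, as a shift and turn from the pose commanded when the call began, along the tool's axes at that moment; what a row does not reach only later rows make up. A row lasts 1/12 s, in which the tool goes at most 0.0417 m and 0.125 rad, less where a joint would pass 70% of its speed; a pose out of reach is approached as far as the arm can. The fingers move at their own pace and stop on an object; grip_force is the grip in N (left out, the last holds). Time passes only in rows, so rows that do not move let the fingers close. The tool returns the time, the measured TCP pose, the force, the opening and the grip force at its end. only (a regular expression) keeps the lines of the reply that match it, lines (a string "A,B") keeps lines A to B, and quiet returns only ok. A shift or turn number past 1, either way, is cut back to 1. Input that does not fit is refused with a message, and nothing moves.
- r.get_state(): the state, without advancing time (a new reading comes with each control period).
- r.read_camera(name): name is "scene" or "side" or "wrist"; returns the picture (480x640x3 uint8, red, green, blue); there is no depth.
- r.camera_params(name): a dict with "K" (3x3 intrinsics, pixels), "cam_to_world" (4x4, takes a point from camera to world coordinates); the wrist camera has in their place "mount" (4x4, takes a point from camera to tool coordinates, whose origin is the TCP and whose axes are the flange's). Camera axes: x right, y down, z forward; pixel columns grow to the right and rows downward; lengths in m; the calibration is good to about 2 mm. A picture is of the moment at which its call begins: read the wrist's pose just before it. camera_params takes no time and is no camera call.
- r.close_job(): hands the job in; it is judged then, once.
The state is a dict: "time_s": time; "joint_pos": joint angles; "joint_vel": joint speeds; "joint_efforts": joint torques, N m; "eef_pos": TCP position; "ee_rot": TCP orientation; "contact_force": force on the tool from outside, world axes, zero at the start; "moment": the same for the moment, N m; "gripper_width": finger opening in m; "grasp_force": force on a finger pad.
Only numpy, scipy, OpenCV 4.12 (cv2) and the standard library are available. Lean on these libraries where they do the work, as an engineer would, in place of code of your own. Each camera call takes 0.05 s, during which the arm holds its last target. There are 200 camera calls.

## Working session

There is one attempt and no reset: what is moved stays moved. The work goes in short steps, Python scripts to look and compute and a tool call to move; the robot and the scene stay as the last step left them, time stands still between calls to the robot, and variables do not carry over. Pictures are saved under pics/ and viewed, at most 10 in all, crops included, and the job is handed in when it is done.

```bash
ls; mkdir -p pics; python3 - <<'E'
from cell import r
import cv2,numpy as np
s=r.get_state();print(s)
for n in("scene","side"):
    p=r.camera_params(n);print(n,np.round(p["K"],1).tolist(),np.round(p["cam_to_world"],4).tolist())
    cv2.imwrite(f"pics/{n}0.png",r.read_camera(n)[...,::-1])
print(r.camera_params("wrist"))
E
```

```text
cell.py
pics
{'time_s': 0.0, 'joint_pos': array([-1.52573299e-01,  2.59211898e-01,  2.07434345e-02,  1.33367447e+00,
        8.09468297e-06,  1.41816531e+00]), 'joint_vel': array([-0.00025689, -0.00087535,  0.00042846, -0.00020369,  0.00014682,
        0.00194401]), 'joint_efforts': array([-2.65873996e-04, -5.55637658e+01,  3.44536042e+01,  1.31759423e-02,
       -2.94380488e-04,  4.47349430e-05]), 'eef_pos': array([5.49748890e-01, 5.08656332e-05, 2.49648220e-01]), 'ee_rot': array([ 7.07086216e-01,  7.07127025e-01, -3.94928703e-04, -5.45329514e-04]), 'contact_force': array([0.24041259, 0.43042083, 0.24565321]), 'moment': array([-0.02211651, -0.0107899 , -0.02502066]), 'grasp_force': 0.0, 'gripper_width': 0.08520830010899354}
scene [[513.7, 0.0, 318.1], [0.0, 513.7, 239.7], [0.0, 0.0, 1.0]] [[0.6643, 0.516, -0.5408, 1.1024], [0.7474, -0.4663, 0.4732, -0.5226], [-0.008, -0.7186, -0.6954, 0.9079], [0.0, 0.0, 0.0, 1.0]]
side [[535.3, 0.0, 312.4], [0.0, 535.3, 232.3], [0.0, 0.0, 1.0]] [[-0.9977, -0.0537, 0.0418, 0.4661], [-0.0673, 0.6807, -0.7295, 0.7568], [0.0107, -0.7306, -0.6827, 0.8283], [0.0, 0.0, 0.0, 1.0]]
{'K': array([[375.77771661,   0.        , 317.89165009],
       [  0.        , 375.77771661, 241.05718155],
       [  0.        ,   0.        ,   1.        ]]), 'mount': array([[ 3.52593814e-04, -9.56890965e-01, -2.90447166e-01,
         7.39067234e-02],
       [ 9.99999531e-01,  7.54194022e-05,  9.65495749e-04,
        -1.07829627e-03],
       [-9.01968808e-04, -2.90447370e-01,  9.56890543e-01,
        -1.23178370e-01],
       [ 0.00000000e+00,  0.00000000e+00,  0.00000000e+00,
         1.00000000e+00]])}
```

View pics/scene0.png

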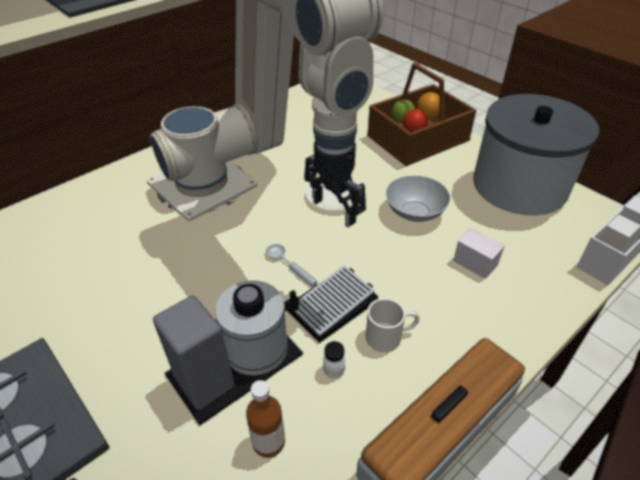

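View pics/side0.png

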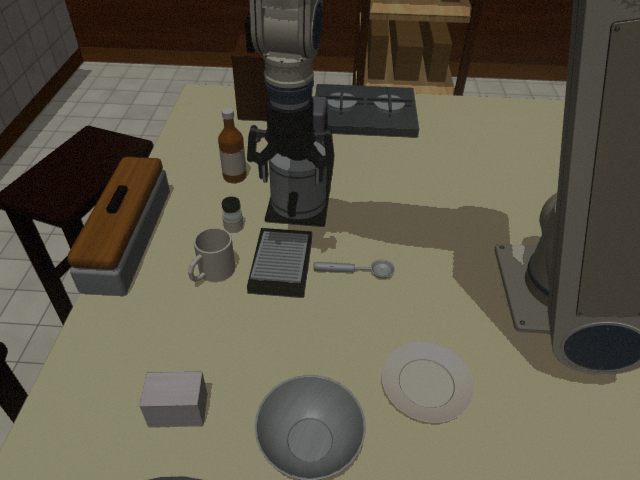

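The scene view shows the cap top at about (249,295), the drum below it, the tower at (190,350) and the tray and grille at (335,300). The side view shows the tray's top corners at about (258,231), (312,233), (306,294) and (249,291).

```bash
cat > h.py <<'E'
from cell import r
import numpy as np,cv2
from scipy.spatial.transform import Rotation as R
def cam(n,s=None):
    p=r.camera_params(n)
    if n!="wrist": return p["K"],p["cam_to_world"]
    s=s or r.get_state()
    T=np.eye(4);T[:3,:3]=R.from_quat(s["ee_rot"]).as_matrix();T[:3,3]=s["eef_pos"]
    return p["K"],T@p["mount"]
def ray(n,uv,s=None):
    K,T=cam(n,s);d=T[:3,:3]@np.linalg.solve(K,[*uv,1]);return T[:3,3],d
def plane(n,uv,z,s=None):
    o,d=ray(n,uv,s);return o+d*(z-o[2])/d[2]
def proj(n,X,s=None):
    K,T=cam(n,s);p=K@(T[:3,:3].T@(np.asarray(X)-T[:3,3]));return p[:2]/p[2]
E
python3 - <<'E'
from h import *
print("cap",plane("scene",(249,293),.182))
for c in [(258,231),(312,233),(306,294),(249,291)]: print(plane("side",c,.022).round(3))
for n,(x,y,w,h) in {"scene":(145,225,250,200),"side":(225,200,110,110)}.items():
    a=cv2.imread(f"pics/{n}0.png")[y:y+h,x:x+w]
    k=3 if n=="scene" else 5
    cv2.imwrite(f"pics/{n}c.png",cv2.resize(a,None,fx=k,fy=k,interpolation=cv2.INTER_CUBIC))
E
```

```text
cap [ 0.55804404 -0.21646559  0.182     ]
[ 0.636 -0.1    0.022]
[ 0.516 -0.103  0.022]
[0.516 0.073 0.022]
[0.629 0.074 0.022]
```

View pics/scenec.png

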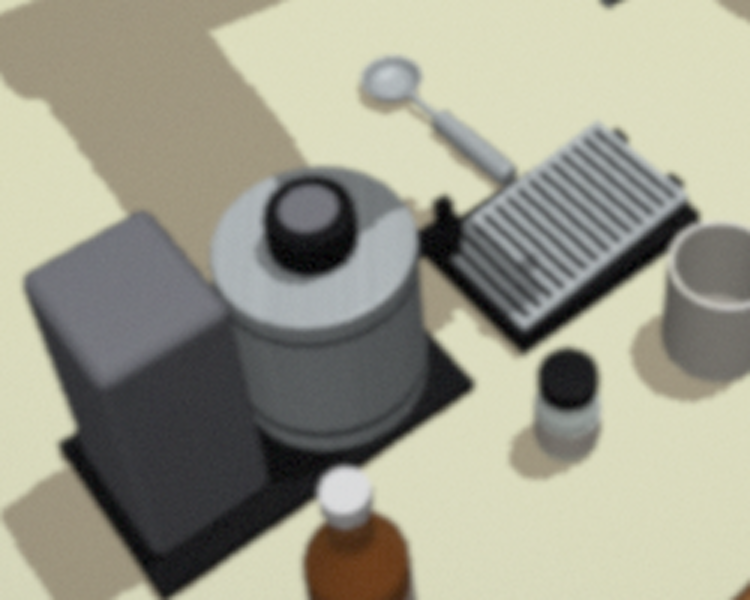

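View pics/sidec.png

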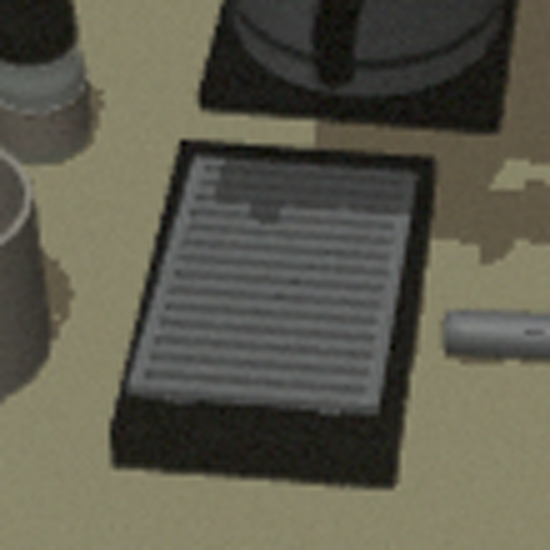

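The crops show the cap's top face centred near scene pixel (247.3,294.3). In the side view, the grille's top corners are at about (263,231) and (308.6,233.6) at the far end, and (251,278.4) and (301,282.4) at the raised near end.

```bash
python3 - <<'E'
from h import *
print("cap",plane("scene",(247.3,294.3),.182))
a=[plane("side",(263,231),.019),plane("side",(308.6,233.6),.019),plane("side",(251,278.4),.041),plane("side",(301,282.4),.041)]
a=np.array(a);print(a.round(3));f=a[:2].mean(0);n=a[2:].mean(0);print(f,n)
d=(n-f)[:2];print("yaw",np.degrees(np.arctan2(-d[0],d[1])))
# press point 50mm from middle to +y (along raised)
m=(f+n)/2;m2=m[:2]+.05*d/np.linalg.norm(d);print("mid",m,"press",m2)
E
```

```text
cap [ 0.55846887 -0.22061874  0.182     ]
[[ 0.625 -0.104  0.019]
 [ 0.524 -0.103  0.019]
 [ 0.626  0.058  0.041]
 [ 0.527  0.061  0.041]]
[ 0.57443472 -0.10346349  0.019     ] [0.57641162 0.05906834 0.041     ]
yaw -0.6968654692503297
mid [ 0.57542317 -0.02219758  0.03      ] press [0.57603128 0.02779873]
```

The rows are not in the units I measure in: shifts go in shares of 40 cm and turns go in shares of 2 rad. I convert before sending: 0.18 m / 0.4 = 0.45, 0.08 m / 0.4 = 0.2.

nudge_tcp --ticks '[[0,[0.07,0.065,0],[0,0,0]],[0,[0.07,0.065,0.1],[0,0,0]],[0,[0.07,0.065,0.2],[0,0,0]],[0,[0.07,0.065,0.3],[0,0,0]],[0,[0.07,0.065,0.375],[0,0,0]],[0,[0.07,0.065,0.45],[0,0,0]],[0,[0.07,0.065,0.45],[0,0,0]],[0,[0.07,0.065,0.45],[0,0,0]]]' --grip_force 30

```text
time_s: 0.77
eef_pos: [0.5751, 0.0281, 0.0694]
ee_rot: [0.707, 0.707, -0.001, -0.001]
contact_force: [0.5, -0.1, 0.7]
gripper_width: 0.0
grasp_force: 0.0
```

Press down slowly to the seated height.

To row units: 0.022 m / 0.4 = 0.055, 0.018 m / 0.4 = 0.045.

nudge_tcp --ticks '[[0,[0,0,0.02],[0,0,0]],[0,[0,0,0.035],[0,0,0]],[0,[0,0,0.045],[0,0,0]],[0,[0,0,0.055],[0,0,0]]]'

```text
time_s: 1.1
eef_pos: [0.5773, 0.0278, 0.0498]
ee_rot: [0.707, 0.707, 0.001, 0.001]
contact_force: [0.6, -1.2, 4.1]
gripper_width: -0.0
grasp_force: 2.4
```

nudge_tcp --ticks '[[0,[0,0,0.01],[0,0,0]],[0,[0,0,0.0175],[0,0,0]],[0,[0,0,0.0225],[0,0,0]]]'

```text
time_s: 1.35
eef_pos: [0.576, 0.0281, 0.0393]
ee_rot: [0.707, 0.707, 0.0, 0.0]
contact_force: [-0.7, 0.3, -0.3]
gripper_width: 0.0003
grasp_force: 0.0
```

To row units: 0.003 m / 0.4 = 0.0075, 0.002 m / 0.4 = 0.005.

nudge_tcp --ticks '[[0,[0,0,0.005],[0,0,0]],[0,[0,0,0.0075],[0,0,0]],[0,[0,0,0.0075],[0,0,0]]]'

```text
time_s: 1.6
eef_pos: [0.576, 0.028, 0.038]
ee_rot: [0.707, 0.707, 0.0, 0.001]
contact_force: [-6.7, -0.2, 18.9]
gripper_width: -0.0001
grasp_force: 9.5
```

nudge_tcp --ticks '[[0,[0,0,-0.1],[0,0,0]],[0,[0,0,-0.2],[0,0,0]],[0,[0,0,-0.3],[0,0,0]],[0,[-0.1,0,-0.4],[0,0,0]],[0.085,[-0.2,0,-0.5],[0,0,0]],[0.085,[-0.3,0,-0.6],[0,0,0]],[0.085,[-0.4,-0.025,-0.65],[0,0,0]],[0.085,[-0.4,-0.0425,-0.65],[0,0,0]]]'

```text
time_s: 2.27
eef_pos: [0.5609, -0.1279, 0.2939]
ee_rot: [0.707, 0.707, 0.0, 0.0]
contact_force: [0.5, -0.6, 0.0]
gripper_width: 0.0482
grasp_force: 0.0
```

```bash
python3 - <<'E'
from h import *
s=r.get_state();print(s["eef_pos"],s["ee_rot"]);np.save("s.npy",s,allow_pickle=True)
a=r.read_camera("wrist")[...,::-1];cv2.imwrite("pics/w1.png",a)
b=r.read_camera("side")[200:310,225:335,::-1]
cv2.imwrite("pics/s1.png",np.hstack([a[:,:],cv2.resize(b,(160,160))[[min(i,159) for i in range(480)]]*1]))
cv2.imwrite("pics/side1.png",cv2.resize(b,None,fx=5,fy=5,interpolation=cv2.INTER_CUBIC))
E
```

```text
[ 0.56089496 -0.12791209  0.29386609] [7.06807799e-01 7.07405462e-01 2.51212203e-04 4.28952527e-04]
```

View pics/w1.png

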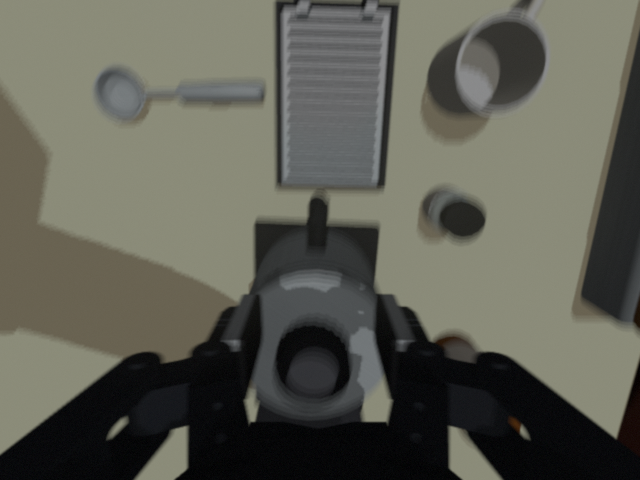

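View pics/side1.png

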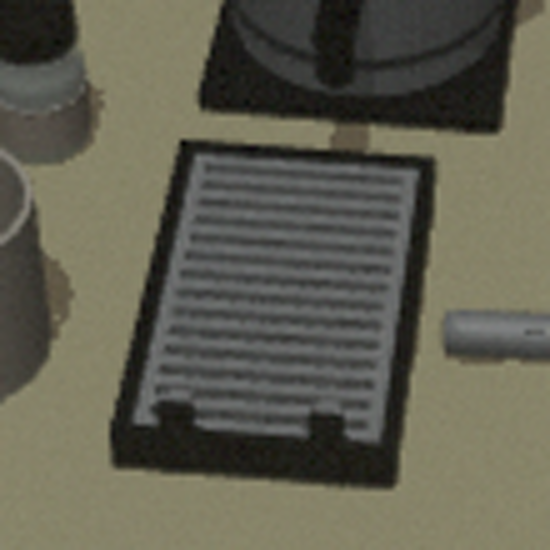

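The grille now lies level with the clips over it. In the wrist view the cap's top face is centred at about (313,372), the tap is at (317,220), and the tower lies behind the cap towards -y.

```bash
python3 - <<'E'
from h import *
s=np.load("s.npy",allow_pickle=True).item()
for uv in [(313,370),(313,375)]: print(plane("wrist",uv,.182,s))
o1,d1=ray("wrist",(313,372),s);o2,d2=ray("scene",(247.3,294.3))
t=np.linalg.lstsq(np.c_[d1,-d2],o2-o1,rcond=None)[0];print(o1+t[0]*d1,o2+t[1]*d2)
# drum base front edge / dispenser yaw from black base corners, z~0.01
for uv in [(256,222),(378,225)]: print(plane("wrist",uv,.01,s))
b=cv2.cvtColor(cv2.imread("pics/w1.png"),cv2.COLOR_BGR2GRAY)
print(b[372,240:400:4])
print(b[320:440:4,313])
E
```

```text
[ 0.55670448 -0.22372261  0.182     ]
[ 0.55669339 -0.22799899  0.182     ]
[ 0.55673821 -0.22319876  0.18505665] [ 0.55969281 -0.22129835  0.18363345]
[ 0.49153313 -0.15547902  0.01      ]
[ 0.62771162 -0.15883192  0.01      ]
[ 12  14   7  33  73  78  78  79  68  39   9   9  35  51  50  52  53  51
  51  51  51  50  52  48  37  13  11  12  76  77 109 115 117 116 117 108
  44   7  13  14]
[55 40  7  9 10 10 12 28 36 42 46 51 52 50 52 51 51 49 44 37 47 56 56 53
 50 36 25 12 10 10]
```

To row units: -0.091 m / 0.4 = -0.2275, -0.06 m / 0.4 = -0.15.

nudge_tcp --ticks '[[0.085,[-0.075,-0.005,0],[0,0,0]],[0.085,[-0.15,-0.005,0],[0,0,0]],[0.085,[-0.2275,-0.005,0],[0,0,0]],[0.085,[-0.2275,-0.005,0.075],[0,0,0]],[0.085,[-0.2275,-0.005,0.125],[0,0,0]],[0.085,[-0.2275,-0.005,0.125],[0,0,0]],[0.085,[-0.2275,-0.005,0.125],[0,0,0]]]' --grip_force 25

```text
time_s: 2.95
eef_pos: [0.5583, -0.2171, 0.2416]
ee_rot: [0.707, 0.707, -0.0, -0.001]
contact_force: [0.4, -0.8, -0.0]
gripper_width: 0.085
grasp_force: 0.0
```

```bash
python3 - <<'E'
from h import *
a=r.read_camera("wrist")[...,::-1];cv2.imwrite("pics/w2.png",a);s=r.get_state();print(s["joint_pos"],s["eef_pos"])
E
```

```text
[-5.10611410e-01  3.46400632e-01  1.29499815e-01  1.35418563e+00
  1.30913316e-04  1.05966087e+00] [ 0.55885184 -0.21718346  0.24296592]
```

To row units: 0.067 m / 0.4 = 0.1675, -0.006 m / 0.4 = -0.015.

nudge_tcp --ticks '[[0.085,[-0.015,-0.0038,0.05],[0,0,0]],[0.085,[-0.015,-0.0038,0.1125],[0,0,0]],[0.085,[-0.015,-0.0038,0.1675],[0,0,0]],[0.085,[-0.015,-0.0038,0.1675],[0,0,0]]]'

```text
time_s: 3.33
eef_pos: [0.5564, -0.2226, 0.1732]
ee_rot: [0.707, 0.707, -0.0, -0.002]
contact_force: [-0.1, -0.5, 0.0]
gripper_width: 0.0851
grasp_force: 0.0
```

nudge_tcp --ticks '[[0.05,[0,0,0],[0,0,0]],[0.05,[0,0,0],[0,0,0]],[0.05,[0,0,0],[0,0,0]],[0.05,[0,0,0],[0,0,0]],[0.05,[0,0,0],[0,0,0]],[0.05,[0,0,0],[0,0,0]]]' --grip_force 25

```text
time_s: 3.83
eef_pos: [0.5582, -0.2239, 0.1779]
ee_rot: [0.707, 0.707, 0.001, 0.002]
contact_force: [0.6, 2.0, 6.5]
gripper_width: 0.055
grasp_force: 26.2
```

```bash
python3 - <<'E'
from h import *
print(r.get_state()["moment"])
a=r.read_camera("side")[60:220,220:380,::-1];cv2.imwrite("pics/s2.png",cv2.resize(a,None,fx=3.5,fy=3.5))
E
```

```text
[ 0.2479082   0.10940115 -0.0550795 ]
```

View pics/s2.png

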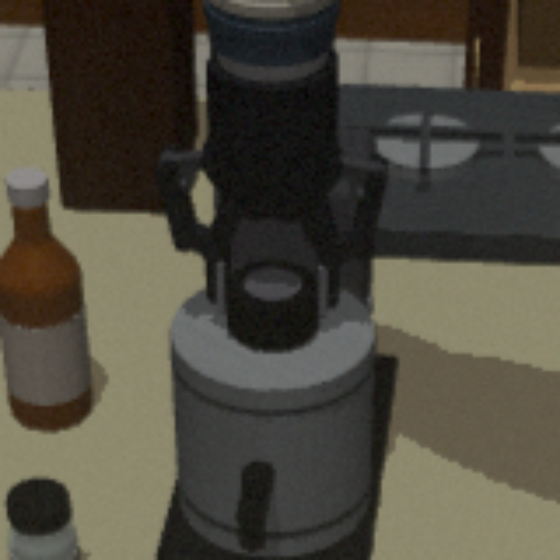

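The side view shows both fingers on the cap, seated around its upper half and clear of the drum top. Now I'll probe the turning direction.

To row units: 0.16 rad / 2 = 0.08.

nudge_tcp --ticks '[[0.05,[0,0,0],[0,0,0.04]],[0.05,[0,0,0],[0,0,0.08]]]'

```text
time_s: 4.05
eef_pos: [0.558, -0.2238, 0.1778]
ee_rot: [0.762, 0.648, 0.001, 0.002]
contact_force: [0.9, 5.6, 5.7]
gripper_width: 0.0547
grasp_force: 25.4
```

```bash
python3 -c "
from cell import r;print(r.get_state()['moment'])"
```

```text
[0.6738829  0.06796689 0.69572989]
```

nudge_tcp --ticks '[[0.05,[0,0,0],[0,0,0.04]],[0.05,[0,0,0],[0,0,0.07]]]'

```text
time_s: 4.22
eef_pos: [0.5578, -0.2236, 0.1776]
ee_rot: [0.805, 0.593, 0.001, 0.001]
contact_force: [0.1, 10.1, 6.0]
gripper_width: 0.0549
grasp_force: 38.7
```

```bash
python3 -c "
from cell import r;print(r.get_state()['moment'],r.get_state()['joint_pos'])"
```

```text
[ 1.98529883 -0.13625448  1.34363255] [-5.20921328e-01  3.71461937e-01 -6.97972503e-05  1.19661907e+00
  2.75716572e-04  1.35182705e+00]
```

Clockwise, the moment climbs to 1.3 Nm, which looks like a stop. I'll try the other way.

To row units: -0.4 rad / 2 = -0.2.

nudge_tcp --ticks '[[0.05,[0,0,0],[0,0,-0.05]],[0.05,[0,0,0],[0,0,-0.1]],[0.05,[0,0,0],[0,0,-0.15]],[0.05,[0,0,0],[0,0,-0.2]],[0.05,[0,0,0],[0,0,-0.2]]]'

```text
time_s: 4.63
eef_pos: [0.558, -0.224, 0.1776]
ee_rot: [0.669, 0.743, 0.0, 0.002]
contact_force: [-0.6, 0.4, 6.3]
gripper_width: 0.0552
grasp_force: 37.7
```

```bash
python3 -c "
from cell import r;print(r.get_state()['moment'])"
```

```text
[0.00097142 0.14619653 0.14115211]
```

nudge_tcp --ticks '[[0.05,[0,0,0],[0,0,-0.05]],[0.05,[0,0,0],[0,0,-0.1]],[0.05,[0,0,0],[0,0,-0.1]]]'

```text
time_s: 4.88
eef_pos: [0.5581, -0.2241, 0.1776]
ee_rot: [0.592, 0.806, 0.0, 0.002]
contact_force: [-0.8, -0.1, 5.8]
gripper_width: 0.0549
grasp_force: 37.7
```

```bash
python3 -c "
from cell import r;print(r.get_state()['moment'],r.get_state()['joint_pos'])"
```

```text
[-0.02739394  0.05332561  0.08412925] [-5.21289220e-01  3.71618266e-01  1.81450353e-04  1.19558125e+00
 -1.05952614e-04  7.45317024e-01]
```

Counterclockwise turns freely. I'll finish at about 0.97 rad from the stop, then test the lift.

To row units: -0.37 rad / 2 = -0.185.

nudge_tcp --ticks '[[0.05,[0,0,0],[0,0,-0.05]],[0.05,[0,0,0],[0,0,-0.1]],[0.05,[0,0,0],[0,0,-0.15]],[0.05,[0,0,0],[0,0,-0.185]],[0.05,[0,0,0],[0,0,-0.185]]]' --grip_force 35

```text
time_s: 5.3
eef_pos: [0.5582, -0.2241, 0.1776]
ee_rot: [0.434, 0.901, -0.0, 0.002]
contact_force: [-0.9, 0.3, 6.1]
gripper_width: 0.0547
grasp_force: 37.6
```

```bash
python3 -c "
from cell import r;print(r.get_state()['moment'])"
```

```text
[-0.00878848 -0.08974973  0.06083762]
```

nudge_tcp --ticks '[[0.05,[0,0,-0.0075],[0,0,0]],[0.05,[0,0,-0.015],[0,0,0]],[0.05,[0,0,-0.015],[0,0,0]]]'

```text
time_s: 5.55
eef_pos: [0.5575, -0.2238, 0.1826]
ee_rot: [0.436, 0.9, -0.0, 0.001]
contact_force: [-0.1, -0.0, -0.3]
gripper_width: 0.0546
grasp_force: 37.0
```

To row units: -0.098 m / 0.4 = -0.245, -0.09 m / 0.4 = -0.225.

nudge_tcp --ticks '[[0.05,[0,0,-0.05],[0,0,0]],[0.05,[0,0,-0.1125],[0,0,0]],[0.05,[0,0,-0.175],[0,0,0]],[0.05,[0,0,-0.225],[0,0,0]],[0.05,[0,0,-0.245],[0,0,0]],[0.05,[0,0,-0.245],[0,0,0]],[0.05,[0,0,-0.245],[0,0,0]],[0.05,[0,0,-0.245],[0,0,0]]]'

```text
time_s: 6.22
eef_pos: [0.5569, -0.2235, 0.2778]
ee_rot: [0.435, 0.9, 0.0, -0.001]
contact_force: [0.2, 0.6, -0.6]
gripper_width: 0.0541
grasp_force: 39.3
```

```bash
python3 - <<'E'
from h import *
s=r.get_state();print(s["eef_pos"],s["joint_vel"].round(3))
a=r.read_camera("side")[20:220,200:400,::-1];b=r.read_camera("scene")[200:400,150:350,::-1]
cv2.imwrite("pics/f.png",cv2.resize(np.hstack([a,b]),None,fx=2,fy=2))
E
```

```text
[ 0.55685463 -0.22350727  0.27783793] [-0.001  0.004 -0.003  0.004 -0.001 -0.001]
```

View pics/f.png

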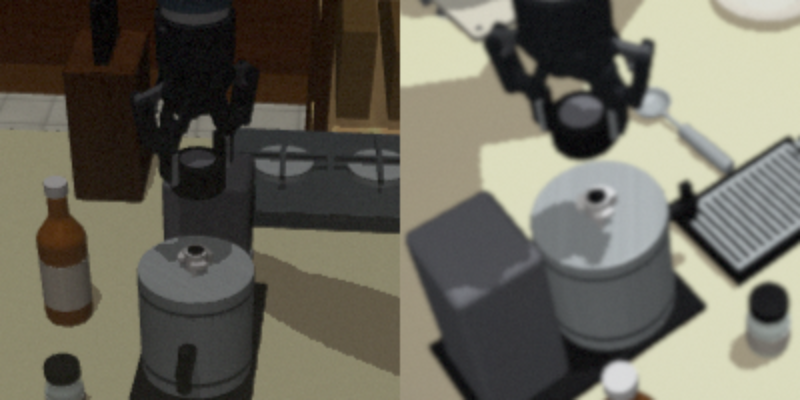

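The picture shows the cap in the gripper well above the bare neck, and the grille still level. One check that the cap is upright before handing in.

```bash
python3 - <<'E'
from h import *
b=r.read_camera("scene")[...,::-1];a=r.read_camera("side")[...,::-1]
o=cv2.imread("pics/scene0.png")
print(proj("scene",[.557,-.2235,.282]),proj("side",[.557,-.2235,.282]),r.get_state()["gripper_width"])
k=lambda m,x,y,w:cv2.resize(m[y:y+w,x:x+w],(260,260),interpolation=cv2.INTER_CUBIC)
cv2.imwrite("pics/g.png",np.hstack([k(o,217,265,65),k(b,210,225,65),k(a,265,70,65)]))
E
```

```text
[239.29115936 256.69625515] [297.36580668  98.49777453] 0.05444637187403843
```

View pics/g.png

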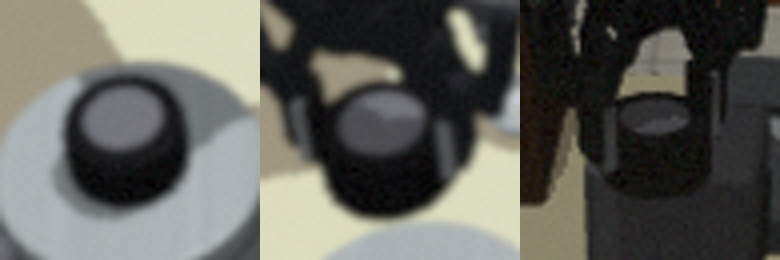

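The cap's top ellipse in the gripper (scene crop, about 87x72 px) matches its shape when seated (83x69 px), so the cap is upright.

```bash
python3 -c "
from cell import r;print(r.close_job())"
```

```text
the job is handed in; nothing more can be done
None
```

The job is handed in: the grille is clipped level in the tray, and the cap, which loosened counterclockwise, is held upright about 100 mm above the drum top, clear of the neck; no verdict was returned.

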